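# Open the staining trough and stand the slide rack in it

### The arm

A 6-joint arm with a two-finger parallel gripper is mounted at the origin on the work surface. World frame = base frame: x ahead of the robot, y to its left, z up, the work surface at z = 0. Lengths are in m, angles in rad, forces in N, time in s.
With the tool pointing down it reaches from about 0.375 to 0.9 m from the base axis. Payload 3.1 kg.
Tool frame: the origin (TCP) lies at the very end of the fingers, on their centre line; the grasp point (between the pads) lies 19 mm behind it (manip.pinch_z is the distance from the TCP to the grasp point, in m); z points along the fingers, y is the direction in which the jaws open and shut (so a half turn about z gives the same grasp; the last joint's range is limited). The gripper opens to 85 mm and grips with 20 to 120 N. Pads are 22 mm wide; open, the fingers measure 114 mm over their backs; the gripper's body (76 mm by 85 mm) begins 54 mm behind the grasp point. The pads swing forward as they close: fully open they stand 13 mm farther back than shut.
Start: joints at [1.147, 0.527, 1.433, -0, 1.181, -0.178], TCP at [0.152, 0.606, 0.231] pointing down, gripper open.
Joint ranges: [-3.08, 3.08], [-0.75, 2.2], [0.22, 2.44], [-1.43, 4.57], [0, 2.65], [-2.85, 2.85]. Speed limits (rad/s): [2.79, 2.79, 3.14, 3.14, 3.14, 3.14].

### API

Orientations are given as a unit quaternion [x, y, z, w].
In Python, from station import manip gives the robot as it stands.
- The arm moves only by the tool drive_tool, never from a script. Its argument "increments" is a list of rows, each a list of 7 numbers: the closure in counts, from 0 (fully open) to 255 (shut), then the shift along the tool's x, y, z in cm, then the turn, a rotation vector about the tool's x, y, z in rad. A call has 1 to 20 rows; each row is the pose to reach, as a shift and turn from the pose commanded when the call began, along the tool's axes at that moment; what a row does not reach only later rows make up. A row lasts 1/10 s, in which the tool goes at most 50 mm and 8.59 degrees, less where a joint would pass 70% of its speed; a pose out of reach is approached as far as the arm can. A call with a gripper value outside its range is refused whole. The fingers move at their own pace and stop on an object; "force" is the grip in N (left out, the last holds). Time passes only in rows, so rows that repeat a pose let the fingers close. It gives the time, the measured TCP pose, the force and the opening at its end, in the units of the state.
- manip.sense(): the state, without advancing time (a new reading comes with each control period).
- manip.snapshot(name): name is "scene" or "side" or "wrist"; returns the picture (420x560x3 uint8, red, green, blue); there is no depth.
- manip.camera_model(name): a dict with "mtx" (3x3 intrinsics, pixels), "cam_to_world" (4x4, takes a point from camera to world coordinates). Camera axes: x right, y down, z forward; pixel columns grow to the right and rows downward; lengths in m; the calibration is good to about 2 mm. The wrist camera is an equidistant fisheye: a pixel r from the principal point sees the ray r / f radians off the axis. A picture is of the moment at which its call begins: read the wrist's pose just before it. camera_model takes no time and is no camera call; for the wrist camera it gives the pose at the moment of the call.
- manip.sign_off(): hands the job in, once; it reports no verdict.
The state is a dict: "t": time; "q": joint angles; "qd": joint speeds; "tau": joint torques, N m; "tcp_pos": TCP position; "tool_rot": TCP orientation; "force": force on the tool from outside, world axes, zero at the start; "ft_torque": the same for the moment, N m; "finger_gap": opening from 0.0 (shut) to 1.0 (fully open).
Only numpy, scipy, OpenCV 4.12 (cv2) and the standard library are available. Lean on these libraries where they do the work, as an engineer would, in place of code of your own. Each camera call takes 0.05 s, during which the arm holds its last target. There are 200 camera calls.

### The job

Open the covered steel staining trough: tip its loose lid up by the lip, with the back edge still resting on the rim, then lift it off and lay it flat, top side up, in the middle of the blue bench pad without dropping it. Then lift the slide rack by its carrying bar and stand it upright on the floor of the open trough, lowering it in rather than letting it fall. Leave the trough and the other things on the bench where they stand.

Things in the scene. Friction and masses are not known exactly. Their poses are not given: they have to be found in the camera images.
- tub: open-topped rectangular stainless trough, outside 150 (its x) x 120 (its y) x 95 mm high, walls and floor 4 mm, 1.2 kg, loose on the bench. Origin: centre of its underside, z up. The lid's lip overhangs its -x side, which faces roughly the robot's right (-y).
- tub_in (a point): centre of the trough's inner floor (inside 142 x 112 mm, 91 mm deep), axes as the trough.
- lid: loose flat steel lid on the rim, 0.13 to 0.25 kg: plate 156 (x) x 126 (y) x 4 mm; a flat lip 60 mm wide, 4 mm thick, runs 30 mm past its -x edge. Below, a locating flange 136 x 106 mm reaches 8 mm down inside the rim, 3 mm play each side. Origin: centre of the plate's underside (level with the rim; 11 mm above the bench when flat on the pad), z up through its top.
- lid_lip (a point): middle of the lip's free edge, half way through its thickness: 108 mm from the lid's origin along its -x, 2 mm up. The far edge of the plate, about which the lid tips, is 186 mm from it.
- pad: flat blue absorbent bench pad, 210 (x) x 160 (y) x 3 mm, fixed. Origin: centre of its underside, on the bench.
- rack: grey plastic slide rack holding upright glass slides, base 90 (x) x 80 (y) mm, side walls 40 mm high, about 0.22 kg, with a carrying bar above it along its x: bar 90 mm long, 10 mm wide, 8 mm high, its middle 100 mm above the base, on a 6 x 10 mm upright at each end. Origin: centre of its underside.
- rack_bar (a point): centre of the rack's carrying bar.
- jar: brown glass jar with white cap, 66 mm across, 85 mm high; bystander. Origin: centre of its underside.
- bottle_a: white plastic bottle, 60 mm across, 150 mm high; bystander. Origin: centre of its underside.
- bottle_b: small brown bottle, 52 mm across, 120 mm high; bystander. Origin: centre of its underside.
- beaker: clear open beaker, 72 mm across, 85 mm high; bystander. Origin: centre of its underside.
- carton: white reagent carton with a red band, 70 x 120 x 50 mm; bystander. Origin: centre of its underside.
- tubestand: white stand with capped sample tubes, 60 x 140 x 91 mm; bystander. Origin: centre of its underside.
Mind the look-alikes: they are no part of the job. Leave any purple or yellow look-alike of the rack alone.

How it is judged:
By the outcome, as a careful person would: the job done as asked, in the order asked, and still so for the second after the job is handed in, with the robot touching nothing.
It also fails if it takes over 72 s, if anything falls off the work surface, if the arm or the gripper's body presses on something with over 40 N, if the wrist force passes 120 N, or if a joint passes its speed limit or range.

## Working session

There is one attempt and no reset: what is moved stays moved. The work goes in short steps, Python scripts to look and compute and a tool call to move; the robot and the scene stay as the last step left them, time stands still between calls to the robot, and variables do not carry over. Pictures are saved under pics/ and viewed, about 8 in all and at most 12, crops included, and the job is handed in when it is done.

Besides the shell and the picture viewer there is one more tool, called after "Call:" by a JSON object that holds its "op" and its "data", one argument or row to a line. drive_tool: Moves the arm, as the interface text tells. Its arguments: {"type":"object","properties":{"increments":{"type":"array","items":{"type":"array","items":{"type":"number"}}},"force":{"type":"number"}},"required":["increments"]}

```bash
ls; mkdir -p pics; python3 - <<'E'
from station import manip
import cv2,numpy as np
np.set_printoptions(precision=4,suppress=True)
print(manip.sense(), manip.pinch_z)
for n in ("scene","side","wrist"):
    c=manip.camera_model(n); print(n,c)
    im=manip.snapshot(n); cv2.imwrite(f"pics/{n}0.png",im[:,:,::-1])
a=[cv2.imread(f"pics/{n}0.png") for n in ("scene","side")]
E
```

```text
pics
{'t': 0.0, 'q': array([ 1.1465,  0.5285,  1.4339,  0.    ,  1.1814, -0.1785]), 'qd': array([ 0.0007,  0.0003,  0.0013, -0.0021,  0.002 ,  0.0015]), 'tau': array([ -0.    , -44.2359, -17.8021,  -0.0003,   0.0085,  -0.    ]), 'tcp_pos': array([0.1517, 0.6056, 0.2303]), 'tool_rot': array([ 0.1226,  0.9925, -0.001 , -0.0003]), 'force': array([ 0.1386, -0.6265,  0.6871]), 'ft_torque': array([-0.0103, -0.0261,  0.0164]), 'finger_gap': 1.000415104200907} 0.0187
scene {'mtx': array([[380.5825,   0.    , 283.3121],
       [  0.    , 380.5825, 208.5035],
       [  0.    ,   0.    ,   1.    ]]), 'cam_to_world': array([[ 0.402 ,  0.7343, -0.5471,  1.0821],
       [ 0.9156, -0.3168,  0.2475, -0.2252],
       [ 0.0084, -0.6004, -0.7996,  0.8021],
       [ 0.    ,  0.    ,  0.    ,  1.    ]])}
side {'mtx': array([[480.7629,   0.    , 270.2427],
       [  0.    , 480.7629, 212.8384],
       [  0.    ,   0.    ,   1.    ]]), 'cam_to_world': array([[ 0.6624, -0.5397,  0.5196, -0.0312],
       [-0.749 , -0.4638,  0.4731, -0.5575],
       [-0.0144, -0.7026, -0.7115,  0.9185],
       [ 0.    ,  0.    ,  0.    ,  1.    ]])}
wrist {'mtx': array([[325.1923,   0.    , 274.8475],
       [  0.    , 325.1923, 204.968 ],
       [  0.    ,   0.    ,   1.    ]]), 'cam_to_world': array([[ 0.2438,  0.9275,  0.2834,  0.0774],
       [ 0.9698, -0.2324, -0.074 ,  0.6238],
       [-0.0028,  0.2929, -0.9562,  0.373 ],
       [ 0.    ,  0.    ,  0.    ,  1.    ]])}
```

View pics/scene0.png

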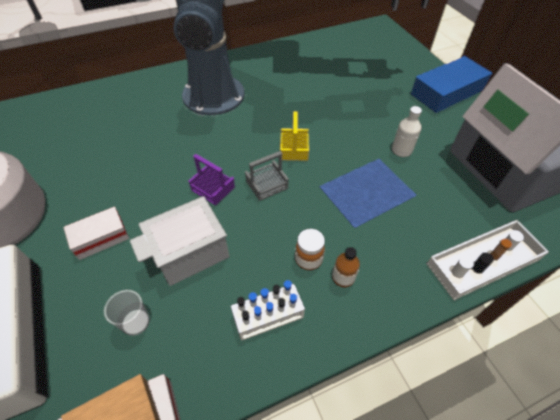

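View pics/side0.png

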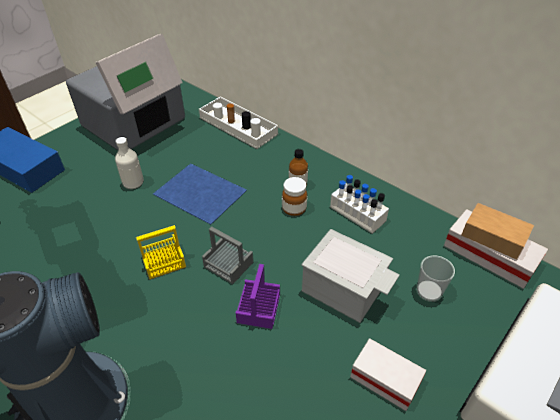

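Scene: covered trough at (185,238) with its lip at (145,247); grey rack at (267,175); pad at (367,191). Side: trough (348,272), lip (385,278), grey rack (228,255), pad (200,192). 
Candidates for the rack: grey (267,175), purple (212,180) and yellow (295,140). The description says grey. Candidates for the trough and lid: the steel box (185,238), the carton (95,232) and the white tray (488,258). The steel box with the lip is the one.

```bash
cat > h.py <<'E'
import numpy as np, cv2
from station import manip
np.set_printoptions(precision=4,suppress=True)
def ray(cm,uv,fish=False):
    K=cm["mtx"];T=cm["cam_to_world"]
    x=(uv[0]-K[0,2])/K[0,0];y=(uv[1]-K[1,2])/K[1,1]
    if fish:
        r=np.hypot(x,y); d=np.array([x/r*np.sin(r),y/r*np.sin(r),np.cos(r)])
    else: d=np.array([x,y,1.])
    d=T[:3,:3]@d; return T[:3,3],d/np.linalg.norm(d)
def plane(cm,uv,z,fish=False):
    o,d=ray(cm,uv,fish); return o+d*(z-o[2])/d[2]
def tri(*rs):
    A=np.zeros((3,3));b=np.zeros(3)
    for o,d in rs:
        P=np.eye(3)-np.outer(d,d);A+=P;b+=P@o
    p=np.linalg.solve(A,b)
    return p,max(np.linalg.norm((np.eye(3)-np.outer(d,d))@(p-o)) for o,d in rs)
E
python3 - <<'E'
from h import *
for n in ("scene","side"):
    im=cv2.imread(f"pics/{n}0.png");cm=manip.camera_model(n)
    hsv=cv2.cvtColor(im,cv2.COLOR_BGR2HSV)
    m=cv2.inRange(hsv,(105,90,60),(125,255,255))
    for c in cv2.findContours(m,0,2)[0]:
        if cv2.contourArea(c)<1500: continue
        P=np.array([plane(cm,p[0],.003)[:2] for p in c]).astype(np.float32)
        r=cv2.minAreaRect(P); print(n,r)
a=cv2.imread("pics/scene0.png")[145:290,125:300]; b=cv2.imread("pics/side0.png")[220:325,195:405]
a=cv2.resize(a,None,fx=4,fy=4,interpolation=2); b=cv2.resize(b,None,fx=3.8,fy=3.8,interpolation=2)
cv2.imwrite("pics/c1.png",a);cv2.imwrite("pics/c2.png",b)
E
```

```text
scene ((0.5694317817687988, 0.2568381726741791), (0.16024161875247955, 0.2101951539516449), 7.141031265258789)
scene ((0.25742703676223755, 0.7914488911628723), (0.18098142743110657, 0.3425518572330475), 8.511676788330078)
side ((0.570892333984375, 0.2571483850479126), (0.16124920547008514, 0.21054592728614807), 6.775629043579102)
side ((0.3155611455440521, 0.7977495193481445), (0.16451804339885712, 0.33832594752311707), 8.254190444946289)
```

View pics/c1.png

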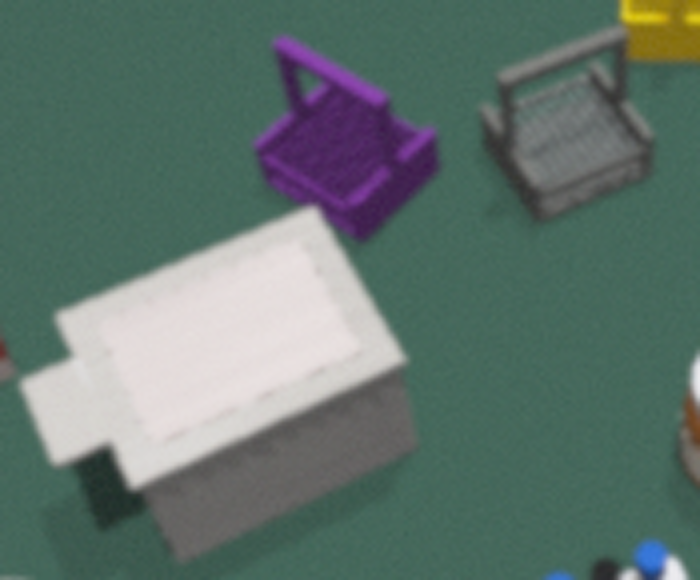

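View pics/c2.png

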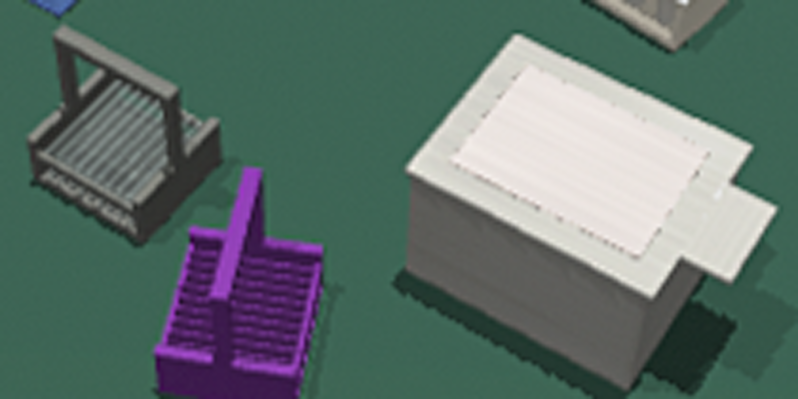

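The crops show a clear lid with its lip, and the grey rack with its bar. The grey rack is the chosen one. Corner pixels are read from the crops and triangulated below.

```bash
python3 - <<'E'
from h import *
S=manip.camera_model("scene");D=manip.camera_model("side")
f=lambda p:(125+(p[0]+.5)/4-.5,145+(p[1]+.5)/4-.5)
g=lambda p:(195+(p[0]+.5)/3.8-.5,220+(p[1]+.5)/3.8-.5)
pts={"A":((315,205),(407,168)),"B":((405,360),(518,35)),"C":((133,490),(752,147)),"D":((57,313),(655,297)),
"L+x":((57,466),(777,208)),"L-x":((22,383),(733,281)),"bar-y":((502,77),(178,93)),"bar+y":((624,34),(62,32))}
R={}
for k,(a,b) in pts.items():
    R[k],e=tri(ray(S,f(a)),ray(D,g(b))); print(k,R[k],round(e,4))
q=[R[k] for k in "ABCD"]
print("lid c",np.mean(q,0),[np.linalg.norm(q[i]-q[i-1]) for i in range(4)])
d=(R["C"]+R["D"]-R["A"]-R["B"])/2; print("lip dir deg",np.degrees(np.arctan2(d[1],d[0])))
d=(R["C"]+R["B"]-R["A"]-R["D"])/2; print("lid +y?deg",np.degrees(np.arctan2(d[1],d[0])))
print("lip mid",(R["L+x"]+R["L-x"])/2)
b=R["bar+y"]-R["bar-y"];print("bar mid",(R["bar+y"]+R["bar-y"])/2,np.linalg.norm(b),np.degrees(np.arctan2(b[1],b[0])))
E
```

```text
A [ 0.4941 -0.1671  0.1009] 0.0009
B [ 0.6184 -0.1533  0.1007] 0.0011
C [ 0.637  -0.3066  0.0985] 0.0004
D [ 0.512  -0.3216  0.101 ] 0.0015
L+x [ 0.6077 -0.34    0.099 ] 0.0008
L-x [ 0.5493 -0.3476  0.0993] 0.0009
bar-y [ 0.4465 -0.0317  0.1065] 0.0018
bar+y [0.4377 0.0565 0.1029] 0.0002
lid c [ 0.5654 -0.2371  0.1003] [np.float64(0.1555932104968369), np.float64(0.1250599473849926), np.float64(0.15448303678602274), np.float64(0.12585274265389823)]
lip dir deg -83.25046647210789
lid +y?deg 6.600245805851392
lip mid [ 0.5785 -0.3438  0.0992]
bar mid [0.4421 0.0124 0.1047] 0.08873495641884283 95.69098313306976
```

```bash
cat >> h.py <<'E'
from scipy.spatial.transform import Rotation as Ro
def goal(pos,yaw,pitch=0,base=None):
    """row (shift cm, rotvec) from the current/base pose to TCP pos, tool y at yaw deg, then pitched by `pitch` deg about tool y"""
    s=manip.sense() if base is None else base
    R0=Ro.from_quat(s["tool_rot"]); a=np.radians(yaw)
    y=np.array([np.cos(a),np.sin(a),0]); z=np.array([0,0,-1.]); x=np.cross(y,z)
    R1=Ro.from_matrix(np.c_[x,y,z])*Ro.from_rotvec([0,np.radians(pitch),0])
    sh=R0.inv().apply(np.array(pos)-s["tcp_pos"])*100
    return sh.round(2),(R0.inv()*R1).as_rotvec().round(3)
def st():
    s=manip.sense(); R=Ro.from_quat(s["tool_rot"]).as_matrix()
    print("t %.2f"%s["t"],"tcp",s["tcp_pos"],"yaw %.2f"%np.degrees(np.arctan2(R[1,1],R[0,1])),"z",R[:,2],"F",s["force"],"gap %.3f"%s["finger_gap"])
E
python3 - <<'E'
from h import *
st(); print(goal((.5,.15,.23),40),goal((.5764,-.33,.23),6.7))
E
```

```text
t 0.15 tcp [0.1518 0.6057 0.2306] yaw 75.92 z [-0.0007 -0.0015 -1.    ] F [-0.2943 -0.3106 -0.8253] gap 1.001
(array([-44.86, -35.73,   0.1 ]), array([-0.002,  0.   ,  0.627])) (array([-63.95, -80.43,   0.17]), array([-0.002,  0.001,  1.208]))
```

Call:
{"op": "drive_tool", "data": {
  "increments": [
    [0,-44.9,-35.7,0,0,0,0.627],
    [0,-44.9,-35.7,0,0,0,0.627],
    [0,-44.9,-35.7,0,0,0,0.627],
    [0,-44.9,-35.7,0,0,0,0.627],
    [0,-44.9,-35.7,0,0,0,0.627],
    [0,-44.9,-35.7,0,0,0,0.627],
    [0,-44.9,-35.7,0,0,0,0.627],
    [0,-44.9,-35.7,0,0,0,0.627],
    [0,-44.9,-35.7,0,0,0,0.627],
    [0,-44.9,-35.7,0,0,0,0.627],
    [0,-44.9,-35.7,0,0,0,0.627],
    [0,-64,-80.4,0,0,0,1.208],
    [0,-64,-80.4,0,0,0,1.208],
    [0,-64,-80.4,0,0,0,1.208],
    [0,-64,-80.4,0,0,0,1.208],
    [0,-64,-80.4,0,0,0,1.208],
    [0,-64,-80.4,0,0,0,1.208],
    [0,-64,-80.4,0,0,0,1.208],
    [0,-64,-80.4,0,0,0,1.208],
    [0,-64,-80.4,0,0,0,1.208]
  ],
  "force": 40
}}

```text
t: 2.15
tcp_pos: [0.5668, -0.2753, 0.231]
tool_rot: [0.665, 0.747, 0.0, -0.0]
force: [0.1, 0.4, 0.9]
finger_gap: 1.003
```

```bash
python3 - <<'E'
from h import *
st(); print(goal((.5764,-.33,.18),6.7))
E
```

```text
t 2.15 tcp [ 0.5668 -0.2753  0.231 ] yaw 6.68 z [-0.0004  0.0006 -1.    ] F [0.0561 0.405  0.8503] gap 1.003
(array([-5.55,  0.32,  5.1 ]), array([-0.   , -0.001, -0.   ]))
```

Call:
{"op": "drive_tool", "data": {
  "increments": [
    [0,-5.5,0.3,5,0,0,0],
    [0,-5.5,0.3,5,0,0,0],
    [0,-5.5,0.3,5,0,0,0],
    [0,-5.5,0.3,5,0,0,0],
    [0,-5.5,0.3,5,0,0,0]
  ]
}}

```text
t: 2.65
tcp_pos: [0.5767, -0.3264, 0.1823]
tool_rot: [0.664, 0.748, 0.0, 0.0]
force: [0.2, 0.0, -0.4]
finger_gap: 1.0
```

```bash
python3 - <<'E'
from h import *
st(); cm=manip.camera_model("wrist"); im=manip.snapshot("wrist")[:,:,::-1]
cv2.imwrite("pics/w1.png",im); print(cm["cam_to_world"])
def proj(p):
    T=cm["cam_to_world"]; v=T[:3,:3].T@(np.array(p)-T[:3,3]); r=np.arctan2(np.hypot(v[0],v[1]),v[2]); n=np.hypot(v[0],v[1])
    K=cm["mtx"]; return [K[0,2]+K[0,0]*r*v[0]/n,K[1,2]+K[1,1]*r*v[1]/n]
for p in [(.6077,-.34,.099),(.5493,-.3476,.099),(.637,-.3066,.099),(.512,-.3216,.099)]: print(np.round(proj(p),1))
E
```

```text
t 2.65 tcp [ 0.5767 -0.3264  0.1823] yaw 6.77 z [ 0.0007 -0.0001 -1.    ] F [ 0.1947  0.0026 -0.378 ] gap 1.000
[[ 0.9931  0.1121  0.0345  0.566 ]
 [ 0.1173 -0.9491 -0.2924 -0.2522]
 [-0.      0.2945 -0.9557  0.3249]
 [ 0.      0.      0.      1.    ]]
[316.2 233.5]
[238.  234.4]
[361.8 195.6]
[191.1 195.8]
```

View pics/w1.png

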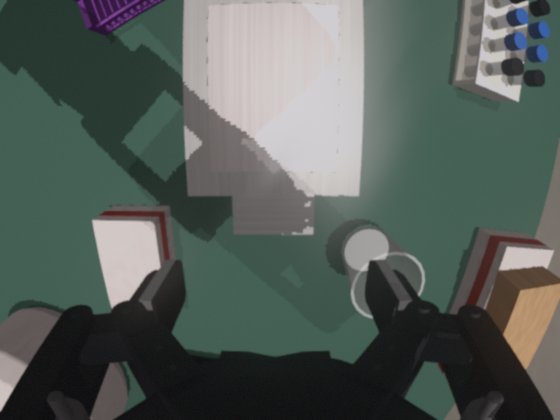

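The wrist view shows the lip corners at (232,235) and (314,235), about 3 px left of prediction. The beaker is close by, at (390,285).

```bash
python3 - <<'E'
from h import *
W=manip.camera_model("wrist");S=manip.camera_model("scene")
for p in [(232,235),(314,235),(187,195.5),(360,195.5)]: print(plane(W,p,.099,True))
print("beaker",plane(W,(365,249),.004,True),plane(W,(389,285),.085,True),plane(S,(135,322),.004),plane(S,(124,306),.085))
print(goal((.5755,-.331,.085),6.7))
E
```

```text
[ 0.545  -0.3489  0.099 ]
[ 0.6065 -0.3415  0.099 ]
[ 0.509  -0.3218  0.099 ]
[ 0.636  -0.3068  0.099 ]
beaker [ 0.6839 -0.3898  0.004 ] [ 0.6854 -0.3883  0.085 ] [ 0.6882 -0.3908  0.004 ] [ 0.6871 -0.3877  0.085 ]
(array([-0.44, -0.2 ,  9.77]), array([0.001, 0.001, 0.002]))
```

Call:
{"op": "drive_tool", "data": {
  "increments": [
    [0,-0.4,-0.2,5,0,0,0],
    [0,-0.4,-0.2,9.7,0,0,0],
    [0,-0.4,-0.2,9.7,0,0,0],
    [0,-0.4,-0.2,9.7,0,0,0],
    [40,-0.4,-0.2,9.7,0,0,0],
    [90,-0.4,-0.2,9.7,0,0,0],
    [130,-0.4,-0.2,9.7,0,0,0],
    [130,-0.4,-0.2,9.7,0,0,0],
    [130,-0.4,-0.2,9.7,0,0,0],
    [130,-0.4,-0.2,9.7,0,0,0]
  ],
  "force": 30
}}

```text
t: 3.7
tcp_pos: [0.5768, -0.333, 0.0883]
tool_rot: [0.665, 0.747, 0.0, 0.003]
force: [0.4, 0.1, 6.8]
finger_gap: 0.688
```

Call:
{"op": "drive_tool", "data": {
  "increments": [
    [200,0,0,0,0,0,0],
    [200,0,0,0,0,0,0],
    [200,0,0,0,0,0,0],
    [200,0,0,0,0,0,0],
    [200,0,0,0,0,0,0]
  ],
  "force": 110
}}

```text
t: 4.2
tcp_pos: [0.5768, -0.333, 0.0889]
tool_rot: [0.665, 0.747, 0.0, 0.003]
force: [-0.4, 1.0, 8.9]
finger_gap: 0.65
```

```bash
python3 - <<'E'
from h import *
st(); im=manip.snapshot("side")[:,:,::-1]
cv2.imwrite("pics/s2.png",cv2.resize(im[200:360,270:470],None,fx=3.5,fy=3.5,interpolation=2))
s=manip.sense(); p=s["tcp_pos"]
# tip rows: rotate about back edge of plate; lid +x = tool +x
piv=np.array([.186-.014,0,-(.095-p[2])])   # tool frame: x to lid, z down
for th in (5,10,15,18):
    a=np.radians(th)
    # lip up: x->up (about y): rotation about tool y by +/-a
    for sg in (1,-1):
        R=Ro.from_rotvec([0,sg*a,0]); sh=piv-R.apply(piv)
        print(th,sg,(sh*100).round(2))
E
```

```text
t 4.20 tcp [ 0.5768 -0.333   0.0889] yaw 6.71 z [ 0.0055 -0.004  -1.    ] F [-0.3807  1.0261  8.9469] gap 0.650
5 1 [0.12 0.   1.5 ]
5 -1 [ 0.01  0.   -1.5 ]
10 1 [0.37 0.   2.98]
10 -1 [ 0.16  0.   -3.  ]
15 1 [0.74 0.   4.43]
15 -1 [ 0.43  0.   -4.47]
18 1 [1.03 0.   5.29]
18 -1 [ 0.65  0.   -5.34]
```

View pics/s2.png

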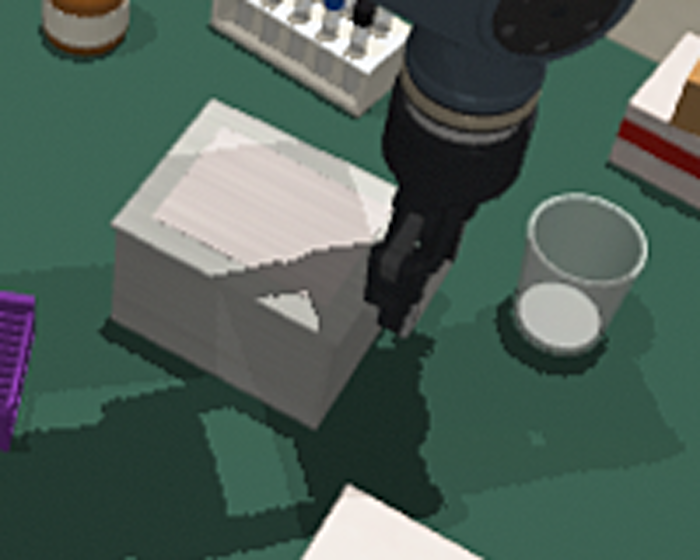

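Side view: the jaws are at the lip, near crop pixel (395,310), and the lid is still flat. The gap is a bit small and the tool is pushed up 4 mm, so I check from the wrist camera.

```bash
python3 - <<'E'
from h import *
im=manip.snapshot("wrist")[:,:,::-1]
cv2.imwrite("pics/w2.png",cv2.resize(im[150:350,140:410],None,fx=2.9,fy=2.9,interpolation=2))
E
```

```text
(no output)
```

View pics/w2.png

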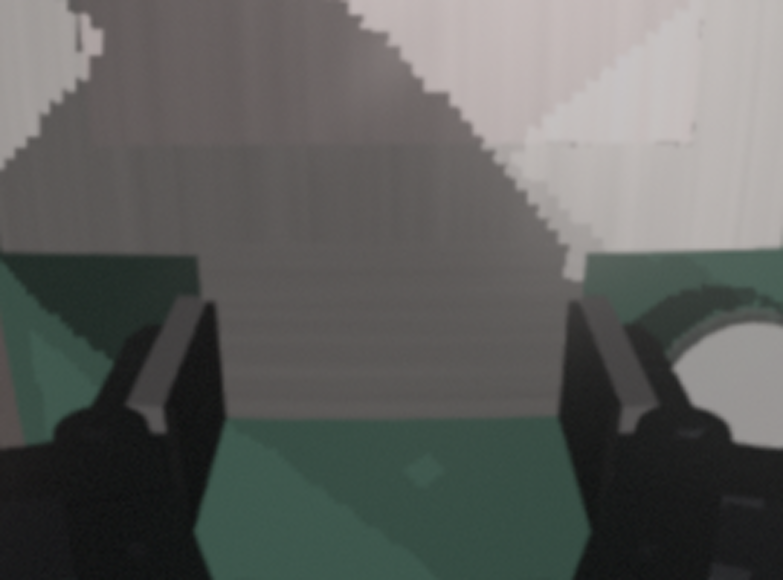

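The crop shows the fingertips just inside the lip's side edges (crop x 215 against 200), so the tips are riding on top of the lip. I open, go 6 mm lower and regrip.

Call:
{"op": "drive_tool", "data": {
  "increments": [
    [0,0,0,0,0,0,0],
    [0,0,0,0,0,0,0],
    [0,0,0,0,0,0,0],
    [0,0,0,0,0,0,0],
    [0,0.1,0,0.7,0,0,0],
    [0,0.1,0,0.7,0,0,0],
    [0,0.1,0,0.7,0,0,0],
    [40,0.1,0,0.7,0,0,0],
    [90,0.1,0,0.7,0,0,0],
    [130,0.1,0,0.7,0,0,0],
    [130,0.1,0,0.7,0,0,0],
    [130,0.1,0,0.7,0,0,0]
  ],
  "force": 30
}}

```text
t: 5.5
tcp_pos: [0.575, -0.3309, 0.0777]
tool_rot: [0.665, 0.747, 0.0, 0.0]
force: [0.1, -0.3, 1.3]
finger_gap: 0.687
```

Call:
{"op": "drive_tool", "data": {
  "increments": [
    [200,0,0,0,0,0,0],
    [200,0,0,0,0,0,0],
    [200,0,0,0,0,0,0],
    [200,0,0,0,0,0,0]
  ],
  "force": 100
}}

```text
t: 5.9
tcp_pos: [0.575, -0.331, 0.0783]
tool_rot: [0.665, 0.747, 0.0, 0.001]
force: [-0.1, 1.2, 4.9]
finger_gap: 0.666
```

```bash
python3 - <<'E'
from h import *
st()
E
```

```text
t 5.90 tcp [ 0.575  -0.331   0.0783] yaw 6.71 z [ 0.0009 -0.0007 -1.    ] F [-0.0914  1.1684  4.8884] gap 0.666
```

Call:
{"op": "drive_tool", "data": {
  "increments": [
    [200,-0.05,0,-0.75,0,-0.044,0],
    [200,-0.08,0,-1.5,0,-0.087,0],
    [200,-0.06,0,-2.25,0,-0.131,0],
    [200,-0.03,0,-3.0,0,-0.175,0],
    [200,0.05,0,-3.73,0,-0.218,0],
    [200,0.15,0,-4.46,0,-0.262,0],
    [200,0.28,0,-5.2,0,-0.306,0],
    [200,0.45,0,-5.9,0,-0.349,0],
    [200,0.45,0,-5.9,0,-0.349,0],
    [200,0.45,0,-5.9,0,-0.349,0]
  ],
  "force": 100
}}

```text
t: 6.9
tcp_pos: [0.5738, -0.3256, 0.1357]
tool_rot: [0.654, 0.736, -0.115, 0.129]
force: [-1.3, 1.3, -0.7]
finger_gap: 0.665
```

```bash
python3 - <<'E'
from h import *
st(); im=manip.snapshot("side")[:,:,::-1]
a=cv2.resize(im[180:360,260:470],None,fx=2.6,fy=2.6,interpolation=2)
cv2.imwrite("pics/s3.png",a)
E
```

```text
t 6.90 tcp [ 0.5738 -0.3256  0.1357] yaw 6.72 z [ 0.0389 -0.3379 -0.9404] F [-1.276   1.3308 -0.7079] gap 0.665
```

View pics/s3.png

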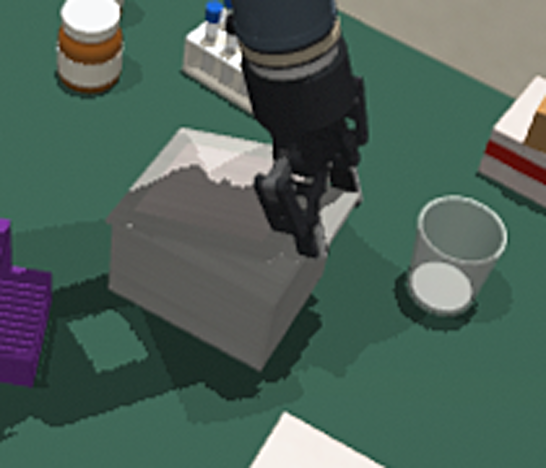

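The lid is tipped: its near edge now runs from (108,217) to about (270,258), well above the old corner at (279,307), and the back edge is still on the rim. Now I lift it.

```bash
python3 - <<'E'
from h import *
print(goal((.574,-.3256,.19),6.72,-19.9)); print(goal((.574,-.3256,.25),6.72)); 
E
```

```text
(array([-1.82,  0.02, -5.13]), array([-0.001, -0.   , -0.   ]))
(array([ -3.86,   0.01, -10.77]), array([-0.001,  0.347, -0.   ]))
```

Call:
{"op": "drive_tool", "data": {
  "increments": [
    [200,-0.36,0,-1,0,0,0],
    [200,-0.9,0,-2.5,0,0,0],
    [200,-1.4,0,-4,0,0,0],
    [200,-1.8,0,-5.1,0,0,0],
    [200,-2.2,0,-6.2,0,0.07,0],
    [200,-2.6,0,-7.3,0,0.14,0],
    [200,-3,0,-8.4,0,0.21,0],
    [200,-3.4,0,-9.5,0,0.28,0],
    [200,-3.85,0,-10.8,0,0.349,0],
    [200,-3.85,0,-10.8,0,0.349,0],
    [200,-3.85,0,-10.8,0,0.349,0]
  ]
}}

```text
t: 8.05
tcp_pos: [0.5737, -0.3261, 0.2508]
tool_rot: [0.665, 0.747, -0.0, 0.0]
force: [0.1, 1.2, -1.3]
finger_gap: 0.664
```

```bash
python3 - <<'E'
from h import *
st(); a=manip.snapshot("side")[:,:,::-1]; b=manip.snapshot("scene")[:,:,::-1]
r=lambda i:cv2.resize(i,None,fx=2,fy=2,interpolation=2)
cv2.imwrite("pics/s4.png",np.hstack([r(a[100:340,250:450]),r(b[100:340,110:310])]))
print(goal((.57,-.05,.25),6.7),goal((.583,.163,.25),6.9))
E
```

```text
t 8.05 tcp [ 0.5737 -0.3261  0.2508] yaw 6.65 z [ 0.0001 -0.0012 -1.    ] F [ 0.0578  1.1607 -1.3338] gap 0.664
(array([27.31,  2.89,  0.01]), array([-0.002, -0.001,  0.001])) (array([48.31,  6.68,  0.02]), array([-0.002, -0.001, -0.003]))
```

View pics/s4.png

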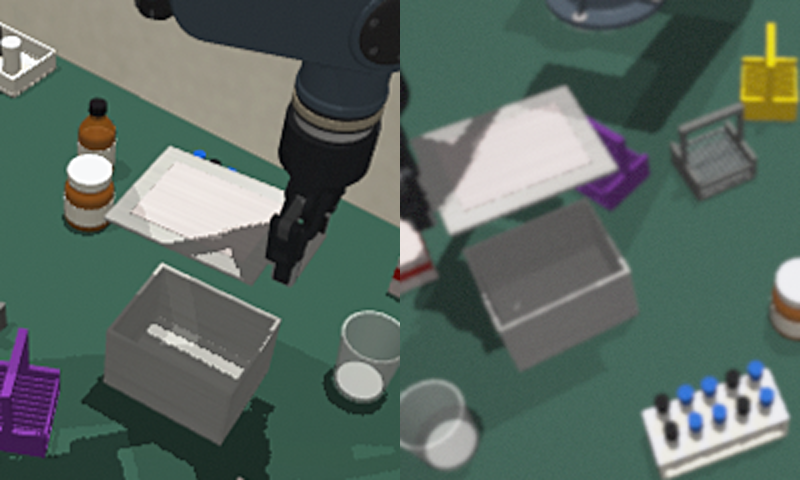

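The lid is off and held about level, and the trough is open below it. I check the lid's sag and yaw from its back corners.

```bash
python3 - <<'E'
from h import *
S=manip.camera_model("scene");D=manip.camera_model("side")
g=lambda p:(250+(p[0]+.5)/2-.5,100+(p[1]+.5)/2-.5); f=lambda p:(110+(p[0]-400+.5)/2-.5,100+(p[1]+.5)/2-.5)
A,e=tri(ray(S,f((565,86))),ray(D,g((107,217))));B,e2=tri(ray(S,f((617,171))),ray(D,g((170,147))))
print(A,e,B,e2,np.linalg.norm(A-B)); m=(A+B)/2; d=B-A; print("yaw",np.degrees(np.arctan2(d[1],d[0])),"back mid",m)
C=ray(S,f((450,236)));Dd=ray(D,g((255,283)))
for z in (.255,.265,.27,.275): print(z,C[0]+C[1]*(z-C[0][2])/C[1][2],Dd[0]+Dd[1]*(z-Dd[0][2])/Dd[1][2])
E
```

```text
[ 0.4942 -0.1631  0.2683] 0.0016147294984834096 [ 0.6189 -0.1481  0.2658] 0.0003363752536272731 0.12558543894673055
yaw 6.86359581000134 back mid [ 0.5565 -0.1556  0.2671]
0.255 [ 0.623  -0.3039  0.255 ] [ 0.526  -0.3127  0.255 ]
0.265 [ 0.6314 -0.3024  0.265 ] [ 0.5176 -0.3164  0.265 ]
0.27 [ 0.6356 -0.3017  0.27  ] [ 0.5134 -0.3182  0.27  ]
0.275 [ 0.6398 -0.301   0.275 ] [ 0.5092 -0.3201  0.275 ]
```

Call:
{"op": "drive_tool", "data": {
  "increments": [
    [200,3,0.4,0,0,0,0],
    [200,7,0.9,0,0,0,0],
    [200,11,1.4,0,0,0,0],
    [200,15,2,0,0,0,0],
    [200,19,2.5,0,0,0,0],
    [200,23,3,0,0,0,0],
    [200,27,3.6,0,0,0,0],
    [200,31,4.1,0,0,0,0],
    [200,35,4.6,0,0,0,0],
    [200,39,5.1,0,0,0,0],
    [200,43,5.6,0,0,0,0],
    [200,46,6,0,0,0,0],
    [200,48.2,6.2,0,0,0,0],
    [200,48.2,6.2,4,0,0,0],
    [200,48.2,6.2,8,0,0,0],
    [200,48.2,6.2,12,0,0,0],
    [200,48.2,6.2,16,0,0,0],
    [200,48.2,6.2,20,0,0,0],
    [200,48.2,6.2,20,0,0,0],
    [200,48.2,6.2,20,0,0,0]
  ]
}}

```text
t: 10.15
tcp_pos: [0.5783, 0.1608, 0.0504]
tool_rot: [0.664, 0.748, -0.001, -0.001]
force: [0.2, -0.3, -1.0]
finger_gap: 0.663
```

```bash
python3 - <<'E'
from h import *
st(); print(goal((.578,.164,-.006),6.9))
a=manip.snapshot("side")[:,:,::-1]; b=manip.snapshot("scene")[:,:,::-1]
r=lambda i:cv2.resize(i,None,fx=2,fy=2,interpolation=2)
cv2.imwrite("pics/s5.png",np.hstack([r(a[100:300,130:330]),r(b[100:300,270:470])]))
E
```

```text
t 10.15 tcp [0.5783 0.1608 0.0504] yaw 6.76 z [-0.0026 -0.0004 -1.    ] F [ 0.2186 -0.278  -1.0196] gap 0.663
(array([0.32, 0.02, 5.64]), array([-0.003,  0.   , -0.003]))
```

View pics/s5.png

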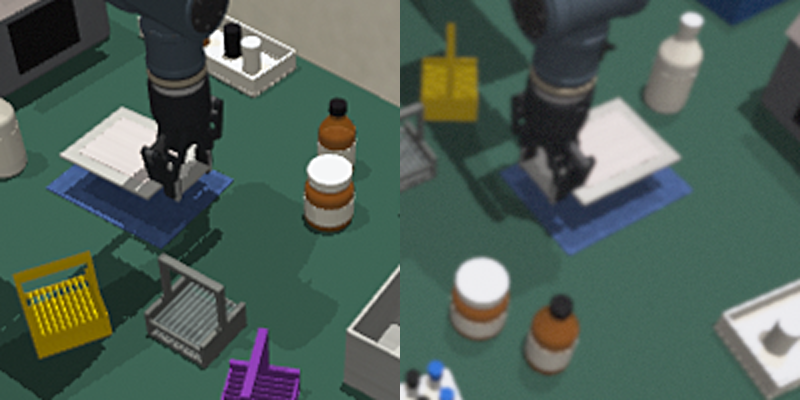

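The lid is level above the pad and roughly centred. I lower it slowly.

Call:
{"op": "drive_tool", "data": {
  "increments": [
    [200,0.3,0,1,0,0,0],
    [200,0.3,0,2,0,0,0],
    [200,0.3,0,3,0,0,0],
    [200,0.3,0,3.8,0,0,0],
    [200,0.3,0,4.3,0,0,0],
    [200,0.3,0,4.6,0,0,0],
    [200,0.3,0,4.8,0,0,0],
    [200,0.3,0,5,0,0,0],
    [200,0.3,0,5.1,0,0,0],
    [200,0.3,0,5.1,0,0,0],
    [200,0.3,0,5.1,0,0,0]
  ]
}}

```text
t: 11.35
tcp_pos: [0.5792, 0.1634, 0.0002]
tool_rot: [0.665, 0.747, 0.0, 0.0]
force: [0.5, -0.7, -1.0]
finger_gap: 0.657
```

Call:
{"op": "drive_tool", "data": {
  "increments": [
    [200,0,0,0.1,0,0,0],
    [200,0,0,0.2,0,0,0],
    [200,0,0,0.3,0,0,0],
    [200,0,0,0.3,0,0,0]
  ]
}}

```text
t: 11.75
tcp_pos: [0.5793, 0.1634, -0.0011]
tool_rot: [0.665, 0.747, 0.0, 0.0]
force: [-2.4, -0.1, 10.1]
finger_gap: 0.662
```

Call:
{"op": "drive_tool", "data": {
  "increments": [
    [200,0,0,0,0,0.012,0],
    [200,0,0,0.1,0,0.024,0],
    [200,0,0,0.2,0,0.024,0],
    [200,0,0,0.25,0,0.024,0],
    [200,0,0,0.25,0,0.024,0]
  ]
}}

```text
t: 12.25
tcp_pos: [0.5794, 0.1635, -0.0011]
tool_rot: [0.664, 0.747, 0.008, -0.009]
force: [-5.6, -0.4, 25.3]
finger_gap: 0.666
```

```bash
python3 - <<'E'
from h import *
st(); print(manip.sense()["ft_torque"])
E
```

```text
t 12.25 tcp [ 0.5794  0.1635 -0.0011] yaw 6.73 z [-0.0015  0.024  -0.9997] F [-5.5876 -0.3707 25.3019] gap 0.666
[-0.2934  1.1972 -0.0387]
```

The stop at z = −0.001 with the force near the tool axis means the fingertips have reached the pad, with the lip still about 5 mm high. I ease off, pitch the back edge down onto the pad, and then let the lip down by loosening the grip gradually.

Call:
{"op": "drive_tool", "data": {
  "increments": [
    [200,0,0,-0.3,0,-0.01,0],
    [200,0,0,-0.35,0,-0.024,0],
    [200,0,0,-0.35,0,-0.03,0],
    [200,0,0,-0.35,0,-0.03,0]
  ]
}}

```text
t: 12.65
tcp_pos: [0.5798, 0.1632, -0.0011]
tool_rot: [0.664, 0.748, -0.002, 0.003]
force: [-0.9, -2.2, 9.2]
finger_gap: 0.659
```

```bash
python3 - <<'E'
from h import *
st(); print(manip.sense()["ft_torque"])
E
```

```text
t 12.65 tcp [ 0.5798  0.1632 -0.0011] yaw 6.76 z [ 0.0021 -0.007  -1.    ] F [-0.9284 -2.2228  9.1964] gap 0.659
[-0.416   0.3244  0.0044]
```

Call:
{"op": "drive_tool", "data": {
  "increments": [
    [200,0,0,-0.05,0,-0.012,0],
    [200,0,0,-0.05,0,-0.012,0],
    [150,0,0,-0.05,0,-0.012,0],
    [110,0,0,-0.05,0,-0.012,0],
    [95,0,0,-0.05,0,-0.012,0],
    [95,0,0,-0.05,0,-0.012,0],
    [90,0,0,-0.05,0,-0.012,0],
    [90,0,0,-0.05,0,-0.012,0]
  ],
  "force": 20
}}

```text
t: 13.45
tcp_pos: [0.5798, 0.1632, -0.001]
tool_rot: [0.664, 0.747, -0.006, 0.007]
force: [0.1, -1.2, 7.2]
finger_gap: 0.664
```

```bash
python3 - <<'E'
from h import *
st(); print(manip.sense()["ft_torque"])
E
```

```text
t 13.45 tcp [ 0.5798  0.1632 -0.001 ] yaw 6.73 z [ 0.0034 -0.0182 -0.9998] F [ 0.1298 -1.2389  7.1854] gap 0.664
[-0.2192  0.2342  0.0744]
```

Call:
{"op": "drive_tool", "data": {
  "increments": [
    [88,0,0,0,0,0,0],
    [87,0,0,0,0,0,0],
    [86,0,0,0,0,0,0],
    [85,0,0,0,0,0,0],
    [84,0,0,0,0,0,0],
    [83,0,0,0,0,0,0],
    [82,0,0,0,0,0,0],
    [81,0,0,0,0,0,0],
    [80,0,0,0,0,0,0],
    [79,0,0,0,0,0,0],
    [78,0,0,0,0,0,0],
    [77,0,0,0,0,0,0],
    [76,0,0,0,0,0,0],
    [75,0,0,0,0,0,0]
  ]
}}

```text
t: 14.85
tcp_pos: [0.5783, 0.1634, -0.0018]
tool_rot: [0.665, 0.747, -0.006, 0.006]
force: [1.0, -1.2, 0.3]
finger_gap: 0.703
```

```bash
python3 - <<'E'
from h import *
st(); print(manip.sense()["ft_torque"])
E
```

```text
t 14.85 tcp [ 0.5783  0.1634 -0.0018] yaw 6.71 z [ 0.0005 -0.0178 -0.9998] F [ 0.9633 -1.2347  0.2642] gap 0.703
[ 0.0072 -0.127  -0.0219]
```

Released (gap 0.703, force about 0). I open further, withdraw straight up, and check the lid numerically in both pictures.

Call:
{"op": "drive_tool", "data": {
  "increments": [
    [40,0,0,0,0,0,0],
    [0,0,0,0,0,0,0],
    [0,0,0,-0.5,0,0,0],
    [0,0,0,-2,0,0.018,0],
    [0,0,0,-5,0,0.018,0],
    [0,0,0,-10,0,0.018,0],
    [0,0,0,-15,0,0.018,0],
    [0,0,0,-20,0,0.018,0],
    [0,0,0,-22,0,0.018,0],
    [0,0,0,-22,0,0.018,0]
  ]
}}

```text
t: 15.85
tcp_pos: [0.5807, 0.1676, 0.2231]
tool_rot: [0.664, 0.747, 0.003, 0.003]
force: [0.3, -0.2, -0.4]
finger_gap: 1.001
```

```bash
python3 - <<'E'
from h import *
st()
print("rack goal", goal((.441,.012,.16),5.7))
a=manip.snapshot("side")[:,:,::-1]; b=manip.snapshot("scene")[:,:,::-1]; cv2.imwrite("pics/side6.png",a);cv2.imwrite("pics/scene6.png",b)
# visible-lid mask: bright low-sat over pad area
for n,im,(x0,y0,x1,y1) in (("side",a,(140,150,260,240)),("scene",b,(310,150,420,230))):
    cm=manip.camera_model(n); hsv=cv2.cvtColor(im,cv2.COLOR_BGR2HSV)
    m=np.zeros(hsv.shape[:2],np.uint8); m[y0:y1,x0:x1]=cv2.inRange(hsv,(0,0,120),(179,45,255))[y0:y1,x0:x1]
    c=max(cv2.findContours(m,0,2)[0],key=cv2.contourArea)
    P=np.array([plane(cm,p[0],.015)[:2] for p in c]).astype(np.float32); print(n,cv2.contourArea(c),cv2.minAreaRect(P),P.min(0),P.max(0))
r=lambda i:cv2.resize(i,None,fx=2.4,fy=2.4,interpolation=2)
cv2.imwrite("pics/s6.png",np.hstack([r(a[150:300,130:290]),r(b[130:280,255:415])]))
E
```

```text
t 15.85 tcp [0.5807 0.1676 0.2231] yaw 6.72 z [ 0.0089  0.0009 -1.    ] F [ 0.2683 -0.2241 -0.3937] gap 1.001
rack goal (array([-13.82, -15.76,   6.17]), array([0.009, 0.   , 0.018]))
side 1824.0 ((0.5706994533538818, 0.24347224831581116), (0.1284596174955368, 0.18812543153762817), 6.449732303619385) [0.4974 0.1505] [0.6397 0.343 ]
scene 2248.0 ((0.5688773393630981, 0.24214214086532593), (0.13076528906822205, 0.18811529874801636), 6.382455825805664) [0.4942 0.15  ] [0.6405 0.342 ]
```

View pics/s6.png

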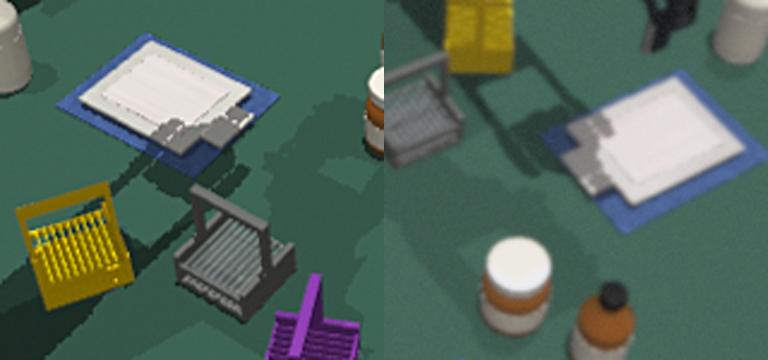

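The lid lies flat, top side up. Its outline puts the centre at about (0.568, 0.258) against the pad centre (0.570, 0.257). The grey rack is clear of the purple and yellow ones, so I go to it with the jaws half open.

Call:
{"op": "drive_tool", "data": {
  "increments": [
    [130,-13.8,-15.8,4,0.009,0,0.018],
    [130,-13.8,-15.8,4,0.009,0,0.018],
    [130,-13.8,-15.8,4,0.009,0,0.018],
    [130,-13.8,-15.8,4,0.009,0,0.018],
    [130,-13.8,-15.8,4,0.009,0,0.018],
    [130,-13.8,-15.8,6.2,0.009,0,0.018],
    [130,-13.8,-15.8,6.2,0.009,0,0.018],
    [130,-13.8,-15.8,6.2,0.009,0,0.018],
    [130,-13.8,-15.8,6.2,0.009,0,0.018]
  ]
}}

```text
t: 16.85
tcp_pos: [0.4384, 0.0121, 0.1565]
tool_rot: [0.671, 0.742, -0.003, -0.003]
force: [-0.2, -0.2, 0.2]
finger_gap: 0.489
```

```bash
python3 - <<'E'
from h import *
st(); print(goal((.441,.012,.081),5.7)); cm=manip.camera_model("wrist"); im=manip.snapshot("wrist")[:,:,::-1]
cv2.imwrite("pics/w7.png",im)
E
```

```text
t 16.85 tcp [0.4384 0.0121 0.1565] yaw 5.73 z [-0.0089 -0.0009 -1.    ] F [-0.2139 -0.1907  0.246 ] gap 0.489
(array([-0.04,  0.33,  7.54]), array([-0.009,  0.   ,  0.   ]))
```

Call:
{"op": "drive_tool", "data": {
  "increments": [
    [130,0,0.3,3,-0.009,0,0],
    [130,0,0.3,6,-0.009,0,0],
    [130,0,0.3,7.5,-0.009,0,0],
    [130,0,0.3,7.5,-0.009,0,0],
    [130,0,0.3,7.5,-0.009,0,0],
    [180,0,0.3,7.5,-0.009,0,0],
    [220,0,0.3,7.5,-0.009,0,0],
    [255,0,0.3,7.5,-0.009,0,0],
    [255,0,0.3,7.5,-0.009,0,0],
    [255,0,0.3,7.5,-0.009,0,0],
    [255,0,0.3,7.5,-0.009,0,0]
  ],
  "force": 40
}}

```text
t: 18.0
tcp_pos: [0.4405, 0.0119, 0.0823]
tool_rot: [0.671, 0.741, 0.0, 0.001]
force: [-1.3, -0.1, 6.6]
finger_gap: 0.105
```

```bash
python3 - <<'E'
from h import *
st()
E
```

```text
t 18.00 tcp [0.4405 0.0119 0.0823] yaw 5.68 z [ 0.0016 -0.0004 -1.    ] F [-1.3226 -0.149   6.6323] gap 0.105
```

Call:
{"op": "drive_tool", "data": {
  "increments": [
    [255,0,0,0,0,0,0],
    [255,0,0,-1,0,0,0],
    [255,0,0,-4,0,0,0],
    [255,0,0,-8,0,0,0],
    [255,0,0,-12,0,0,0],
    [255,0,0,-15.5,0,0,0],
    [255,0,0,-15.5,0,0,0],
    [255,0,0,-15.5,0,0,0]
  ],
  "force": 60
}}

```text
t: 18.8
tcp_pos: [0.4399, 0.012, 0.2372]
tool_rot: [0.671, 0.741, 0.0, 0.001]
force: [-0.9, 0.4, -2.9]
finger_gap: 0.104
```

```bash
python3 - <<'E'
from h import *
st(); S=manip.camera_model("scene");D=manip.camera_model("side")
g=lambda p:(250+(p[0]+.5)/2-.5,100+(p[1]+.5)/2-.5); f=lambda p:(110+(p[0]-400+.5)/2-.5,100+(p[1]+.5)/2-.5)
P=[tri(ray(S,f(a)),ray(D,g(b))) for a,b in (((588,201),(108,331)),((636,271),(162,264)),((500,334),(281,320)))]
for p in P: print(p)
print("centre", (P[0][0]+P[2][0])/2, [np.linalg.norm(P[1][0]-P[i][0]) for i in (0,2)])
# rim check from side6/scene6: bench-coloured exclusion, tub mask bbox
for n in ("side","scene"):
    im=cv2.imread(f"pics/{n}6.png"); hsv=cv2.cvtColor(im,cv2.COLOR_BGR2HSV); im0=cv2.imread(f"pics/{n}0.png"); h0=cv2.cvtColor(im0,cv2.COLOR_BGR2HSV)
    c=((345,275) if n=="side" else (185,240))
    for h in (h0,hsv):
        m=cv2.inRange(h,(0,0,60),(179,50,255)); m=cv2.morphologyEx(m,2,np.ones((3,3)))
        k,l,s,_=cv2.connectedComponentsWithStats(m); i=l[c[1]-25:c[1]+25,c[0]-25:c[0]+25].ravel(); i=np.bincount(i[i>0]).argmax(); print(n,s[i])
E
```

```text
t 18.80 tcp [0.4399 0.012  0.2372] yaw 5.67 z [ 0.0018 -0.0005 -1.    ] F [-0.8738  0.374  -2.8747] gap 0.104
(array([ 0.4997, -0.169 ,  0.092 ]), np.float64(0.000555405201113855))
(array([ 0.6172, -0.1516,  0.0924]), np.float64(0.0036290749996384366))
(array([ 0.6344, -0.3034,  0.0934]), np.float64(0.00042671973744270986))
centre [ 0.567  -0.2362  0.0927] [np.float64(0.11881443681315952), np.float64(0.15282048653357766)]
side [ 302  229   97   93 5585]
side [ 302  232   88   90 5109]
scene [ 130  196   99   90 5527]
scene [ 141  198   88   88 4824]
```

```bash
python3 - <<'E'
from h import *
print(goal((.566,-.2365,.2372),6.7))
E
```

```text
(array([-25.98,  10.09,   0.03]), array([ 0.002,  0.001, -0.018]))
```

Call:
{"op": "drive_tool", "data": {
  "increments": [
    [255,-3,1.2,0,0,0,-0.018],
    [255,-7,2.7,0,0,0,-0.018],
    [255,-11,4.3,0,0,0,-0.018],
    [255,-15,5.8,0,0,0,-0.018],
    [255,-19,7.4,0,0,0,-0.018],
    [255,-23,8.9,0,0,0,-0.018],
    [255,-26,10.1,0,0,0,-0.018],
    [255,-26,10.1,0,0,0,-0.018],
    [255,-26,10.1,0,0,0,-0.018],
    [255,-26,10.1,0,0,0,-0.018]
  ]
}}

```text
t: 19.8
tcp_pos: [0.5647, -0.2352, 0.2345]
tool_rot: [0.664, 0.747, -0.0, -0.003]
force: [-0.7, -0.4, -1.5]
finger_gap: 0.1
```

```bash
python3 - <<'E'
from h import *
st(); print(goal((.566,-.2365,.0863),6.7))
a=manip.snapshot("side")[:,:,::-1]; b=manip.snapshot("scene")[:,:,::-1]; w=manip.snapshot("wrist")[:,:,::-1]
for n,i in zip("abw",(a,b,w)): cv2.imwrite(f"pics/h_{n}.png",i)
r=lambda i:cv2.resize(i,(400,300),interpolation=2)
cv2.imwrite("pics/s8.png",np.hstack([r(a[180:330,270:470]),r(b[130:280,110:310])]))
E
```

```text
t 19.80 tcp [ 0.5647 -0.2352  0.2345] yaw 6.72 z [-0.0041  0.003  -1.    ] F [-0.7282 -0.3644 -1.5073] gap 0.100
(array([-0.2 ,  0.17, 14.82]), array([-0.004, -0.003,  0.   ]))
```

View pics/s8.png

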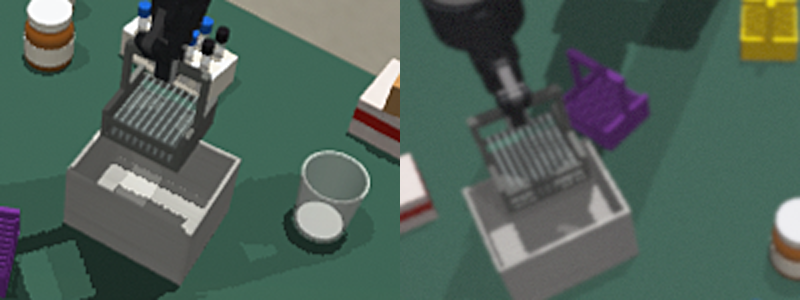

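The rack hangs upright over the open trough, aligned with it (the bar slopes match the earlier ones). I lower it, watching the force.

Call:
{"op": "drive_tool", "data": {
  "increments": [
    [255,-0.2,0.2,2,0,0,0],
    [255,-0.2,0.2,4,0,0,0],
    [255,-0.2,0.2,6,0,0,0],
    [255,-0.2,0.2,8,0,0,0],
    [255,-0.2,0.2,10,0,0,0],
    [255,-0.2,0.2,11.5,0,0,0],
    [255,-0.2,0.2,12.7,0,0,0],
    [255,-0.2,0.2,13.6,0,0,0],
    [255,-0.2,0.2,14,0,0,0],
    [255,-0.2,0.2,14,0,0,0]
  ]
}}

```text
t: 20.95
tcp_pos: [0.5685, -0.2384, 0.0962]
tool_rot: [0.664, 0.747, -0.0, -0.0]
force: [-0.9, 0.4, -1.1]
finger_gap: 0.1
```

Call:
{"op": "drive_tool", "data": {
  "increments": [
    [255,0,0,0.2,0,0,0],
    [255,0,0,0.4,0,0,0],
    [255,0,0,0.6,0,0,0],
    [255,0,0,0.7,0,0,0],
    [255,0,0,0.7,0,0,0]
  ]
}}

```text
t: 21.45
tcp_pos: [0.5685, -0.2385, 0.0894]
tool_rot: [0.665, 0.747, -0.0, -0.0]
force: [-0.3, -0.4, -2.2]
finger_gap: 0.103
```

```bash
python3 - <<'E'
from h import *
st(); print(manip.sense()["ft_torque"])
E
```

```text
t 21.45 tcp [ 0.5685 -0.2385  0.0894] yaw 6.70 z [-0.0001  0.     -1.    ] F [-0.3463 -0.3676 -2.191 ] gap 0.103
[ 0.0442  0.0237 -0.0095]
```

Call:
{"op": "drive_tool", "data": {
  "increments": [
    [255,-0.1,-0.2,0.1,0,0,0],
    [255,-0.1,-0.2,0.2,0,0,0],
    [255,-0.1,-0.2,0.3,0,0,0],
    [255,-0.1,-0.2,0.35,0,0,0],
    [255,-0.1,-0.2,0.35,0,0,0]
  ]
}}

```text
t: 21.95
tcp_pos: [0.5665, -0.2399, 0.0866]
tool_rot: [0.665, 0.747, -0.0, -0.0]
force: [-2.1, 0.4, 4.5]
finger_gap: 0.098
```

Contact comes at 0.0866, against 0.0863 expected for the trough floor. I release gently with a limited opening and withdraw.

Call:
{"op": "drive_tool", "data": {
  "increments": [
    [235,0,0,0,0,0,0],
    [225,0,0,0,0,0,0],
    [215,0,0,0,0,0,0],
    [200,0,0,0,0,0,0],
    [180,0,0,0,0,0,0],
    [150,0,0,0,0,0,0],
    [150,0,0,0,0,0,0],
    [150,0,0,-1,0,0,0],
    [150,0,0,-3,0,0,0],
    [150,0,0,-7,0,0,0],
    [150,0,0,-11,0,0,0],
    [150,0,0,-15,0,0,0],
    [150,8,0,-18,0,0,0],
    [150,14,0,-18,0,0,0],
    [150,20,-3,-18,0,0,0],
    [150,25,-3,-18,0,0,0],
    [150,25,-3,-18,0,0,0],
    [150,25,-3,-18,0,0,0]
  ],
  "force": 20
}}

```text
t: 23.75
tcp_pos: [0.5048, 0.0098, 0.2668]
tool_rot: [0.663, 0.749, 0.0, -0.001]
force: [-0.1, -0.7, -0.3]
finger_gap: 0.414
```

```bash
python3 - <<'E'
from h import *
st()
a=manip.snapshot("side")[:,:,::-1]; b=manip.snapshot("scene")[:,:,::-1]
for n,im,c in (("side",a,(345,275)),("scene",b,(185,240))):
    cv2.imwrite(f"pics/{n}9.png",im)
    i0=cv2.imread(f"pics/{n}6.png")
    h=cv2.cvtColor(im,cv2.COLOR_BGR2HSV); 
    m=cv2.inRange(h,(0,0,60),(179,50,255)); m=cv2.morphologyEx(m,2,np.ones((3,3)))
    k,l,s,_=cv2.connectedComponentsWithStats(m); i=l[c[1]-25:c[1]+25,c[0]-25:c[0]+25].ravel(); i=np.bincount(i[i>0]).argmax(); print(n,"tub",s[i])
    d=cv2.absdiff(im,i0).max(2)>45; d=cv2.morphologyEx(d.astype(np.uint8),2,np.ones((3,3)))
    k,l,s,ce=cv2.connectedComponentsWithStats(d)
    print([list(x) for x in s[1:] if x[4]>40])
x=[cv2.resize(a[180:330,270:470],(400,300),interpolation=2),cv2.resize(b[130:280,110:310],(400,300),interpolation=2)]
cv2.imwrite("pics/s9.png",np.vstack([np.hstack(x),np.hstack([cv2.resize(a,(400,300)),cv2.resize(b,(400,300))])]))
E
```

```text
t 23.75 tcp [0.5048 0.0098 0.2668] yaw 7.00 z [-0.0014  0.0019 -1.    ] F [-0.1255 -0.706  -0.2917] gap 0.414
side tub [ 302  232   88   90 4851]
[[np.int32(90), np.int32(0), np.int32(34), np.int32(26), np.int32(208)], [np.int32(160), np.int32(0), np.int32(30), np.int32(12), np.int32(149)], [np.int32(209), np.int32(0), np.int32(15), np.int32(8), np.int32(75)], [np.int32(223), np.int32(4), np.int32(13), np.int32(8), np.int32(77)], [np.int32(189), np.int32(7), np.int32(83), np.int32(166), np.int32(6404)], [np.int32(4), np.int32(34), np.int32(9), np.int32(58), np.int32(336)], [np.int32(132), np.int32(34), np.int32(59), np.int32(23), np.int32(774)], [np.int32(0), np.int32(127), np.int32(20), np.int32(46), np.int32(697)], [np.int32(0), np.int32(180), np.int32(28), np.int32(77), np.int32(1277)], [np.int32(194), np.int32(194), np.int32(40), np.int32(19), np.int32(342)], [np.int32(198), np.int32(211), np.int32(22), np.int32(12), np.int32(142)], [np.int32(136), np.int32(226), np.int32(39), np.int32(14), np.int32(156)], [np.int32(209), np.int32(232), np.int32(8), np.int32(20), np.int32(89)], [
[... 1040 characters left out ...]
), np.int32(20), np.int32(235)], [np.int32(282), np.int32(91), np.int32(8), np.int32(11), np.int32(46)], [np.int32(221), np.int32(100), np.int32(14), np.int32(8), np.int32(62)], [np.int32(223), np.int32(108), np.int32(21), np.int32(10), np.int32(133)], [np.int32(283), np.int32(110), np.int32(18), np.int32(24), np.int32(172)], [np.int32(234), np.int32(119), np.int32(17), np.int32(57), np.int32(494)], [np.int32(275), np.int32(133), np.int32(7), np.int32(15), np.int32(95)], [np.int32(253), np.int32(169), np.int32(29), np.int32(23), np.int32(440)], [np.int32(321), np.int32(177), np.int32(29), np.int32(32), np.int32(523)], [np.int32(165), np.int32(226), np.int32(42), np.int32(32), np.int32(575)]]
```

The viewer limit is reached, so I check the rack numerically against where it should project.

```bash
python3 - <<'E'
from h import *
def proj(cm,p):
    T=cm["cam_to_world"];v=T[:3,:3].T@(np.array(p)-T[:3,3]);v=cm["mtx"]@v;return (v[:2]/v[2]).round(0)
c=np.array([.5665,-.2395,.108]);u=np.array([-.117,.993,0])*.045
for n,box in (("side",(295,220,400,330)),("scene",(135,190,235,290))):
    cm=manip.camera_model(n); a=cv2.imread(f"pics/{n}9.png");b=cv2.imread(f"pics/{n}6.png")
    x0,y0,x1,y1=box
    d=(cv2.absdiff(a,b).max(2)>22).astype(np.uint8); d=d[y0:y1,x0:x1]
    k,l,s,_=cv2.connectedComponentsWithStats(d); i=1+s[1:,4].argmax(); print(n,"diff bbox",s[i][0]+x0,s[i][1]+y0,s[i][2:5],"expected bar ends(top)",proj(cm,c-u),proj(cm,c+u),"mean",proj(cm,c))
    g=cv2.cvtColor(a,6)
    print("grey across bar at mid, vertical:",[int(g[int(proj(cm,c)[1])+k,int(proj(cm,c)[0])]) for k in range(-8,9)])
    cm=manip.camera_model(n)
    for t in (-.9,0,.9):
        q=proj(cm,c+u*t); print(t,[int(g[int(q[1])+k,int(q[0])]) for k in range(-8,9)])
E
```

```text
side diff bbox 324 248 [  48   47 1061] expected bar ends(top) [368. 268.] [331. 250.] mean [349. 259.]
grey across bar at mid, vertical: [93, 92, 95, 93, 91, 95, 126, 138, 140, 132, 85, 47, 69, 88, 116, 129, 140]
-0.9 [96, 93, 94, 94, 93, 88, 122, 141, 140, 136, 94, 53, 48, 50, 51, 71, 64]
0 [93, 92, 95, 93, 91, 95, 126, 138, 140, 132, 85, 47, 69, 88, 116, 129, 140]
0.9 [87, 86, 87, 85, 81, 111, 136, 140, 143, 109, 62, 52, 52, 56, 56, 57, 58]
scene diff bbox 163 223 [ 45  36 779] expected bar ends(top) [160. 237.] [199. 220.] mean [180. 228.]
grey across bar at mid, vertical: [103, 101, 102, 101, 105, 114, 127, 133, 130, 117, 96, 81, 96, 109, 107, 109, 141]
-0.9 [101, 101, 102, 99, 106, 110, 126, 131, 125, 114, 97, 94, 102, 109, 133, 159, 178]
0 [103, 101, 102, 101, 105, 114, 127, 133, 130, 117, 96, 81, 96, 109, 107, 109, 141]
0.9 [101, 97, 99, 99, 101, 106, 119, 130, 132, 123, 106, 85, 95, 109, 109, 100, 99]
```

```bash
python3 - <<'E'
from h import *
b=cv2.imread("pics/scene9.png");cm=manip.camera_model("scene");h=cv2.cvtColor(b,cv2.COLOR_BGR2HSV)
m=np.zeros(h.shape[:2],np.uint8);m[150:230,310:420]=cv2.inRange(h,(0,0,120),(179,45,255))[150:230,310:420]
c=max(cv2.findContours(m,0,2)[0],key=cv2.contourArea);print(cv2.minAreaRect(np.array([plane(cm,p[0],.015)[:2] for p in c]).astype(np.float32)))
st(); manip.sign_off()
E
```

```text
((0.5688078999519348, 0.24192050099372864), (0.13095252215862274, 0.18854057788848877), 6.382366180419922)
t 23.85 tcp [0.5073 0.0065 0.2669] yaw 6.89 z [ 0.0014 -0.0006 -1.    ] F [-0.2859 -0.8721  0.3433] gap 0.411
the job is handed in; nothing more can be done
```

The job is done and handed in at about 24 s of the 72 s allowed. I tipped the lid about 20° by its lip, then lifted it off and laid it flat, top side up, on the blue pad. After that I lowered the grey rack onto the trough floor and withdrew the gripper.

**Last checks**
- **Lid:** it lies flat, with its outline putting its centre within about 2 mm of the pad's centre. It did not move afterwards.
- **Rack:** it touched down within 0.5 mm of the expected floor height. Both cameras show its bar where it should be for an upright rack in the trough.
- **Trough:** its image outline changed by at most 1 px after the rack went in. I did not check the other things on the bench one by one.

**What went wrong or stayed unchecked**
- **First grip:** the fingertips rode on top of the lip on the first try, so I regripped lower.
- **Setting the lid down:** the regrip turned out low. The fingertips reached the pad, pressing with about 25 N, while the lip was still roughly 5 mm high. I put the back edge down and loosened the grip slowly, so the lip end settled those few millimetres on its own.
- **Last picture:** the viewer's limit of 12 was reached, so I checked the final scene only by measuring pixels and never viewed it.

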